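Dispense a ball knob with the hopper lever and close the lid softly

TASK

Press the dispenser's yellow lever all the way down with a fingertip so that the lid lifts, and keep it down until the black ball knob has rolled out into the tray. Then ease the lever slowly all the way back up, so that the lid shuts without slamming, and move clear. Do not touch the lid or the knob, grip or lift nothing, and leave everything else on the bench where it is.

Things in the scene. Friction and masses are not known exactly. Their poses are not given: they have to be found in the camera images.
- dispenser: knob dispenser fixed to the bench: a red sheet-metal hopper, 94 mm wide and 127 mm tall, with a sloping steel floor, a red catch tray at its front and a lever on its right. Origin at the centre of the base on the bench; own -x is its front (towards the robot at yaw 0), +y its left, z up. In its own axes the hopper spans x -20 to 145 mm, y -47 to 47 mm; the tray spans x -145 to -20 mm, y -47 to 47 mm, its walls 60 mm above the bench.
- lid: the hopper's lid, a clear panel in a red frame with a clear front skirt that holds the ball knob back; 165 x 96 mm, skirt 75 mm deep. Origin on its hinge pin at the hopper's back (dispenser x 145, y 0, z 127 mm); lid extends along its own -x. Level when shut; pressing the lever tips its front up, 0.6 rad when fully open, the front edge then about 220 mm above the bench. A 40 mm ball passes under the skirt from about 0.25 rad.
- lever (a joint): angle of the lever about its level pivot (along dispenser y): 0 at rest (up, lid shut), 0.45 rad at the stop (fully pressed, lid fully open). The lid turns 1.33 times as far. The lever follows the finger back up by the lid's weight and a spring: about 2 to 6 N on the pad keeps it moving or held down. Let go, it flies up and the lid slams.
- lever_pad (a point): centre of the upper face of the yellow lever pad, 40 x 40 x 12 mm, at the front end of the steel lever. The lever pivot lies at dispenser x 30, y -115, z 100 mm, and the pad 155 mm in front of it along the lever, tipped up 0.25 rad at rest. The pad's face is about 148 mm above the bench at rest and 79 mm at the stop (about 69 mm of travel, nearly straight down, moving under 10 mm fore and aft). Pressed from above; moves with the lever.
- ball_center (a point): centre of the loose black ball knob, 40 mm across, about 60 g; at the start behind the lid's skirt on the hopper's sloping floor (centre about 64 mm above the bench). It rolls out by itself, in about a second, when the lid is open.
- ball: the same black ball knob; this origin turns with it as it rolls, so use its centre point instead.
- tray_floor (a point): middle of the catch tray's floor, 16 mm above the bench, tray inside 116 x 82 mm. A ball in the tray has its centre about 35 mm above the bench.
- red_bin: the open-fronted red plastic bin of screws, 120 x 85 x 62 mm, loose on the bench, origin at the centre of its underside; a bystander, to be left alone
- cream_bin: the open-fronted cream plastic bin of screws, 120 x 85 x 62 mm, loose on the bench, origin at the centre of its underside; a bystander, to be left alone
- carton: the blue carton with a white band, 70 x 110 x 50 mm, loose on the bench, origin at the centre of its underside; a bystander, to be left alone
- jar: the clear jar, 60 mm across, 75 mm tall, loose on the bench, origin at the centre of its underside; a bystander, to be left alone
- eye_bolt: the steel eye bolt lying flat, about 115 mm long and 56 mm across the eye (origin at the centre of the eye), loose on the bench; a bystander, to be left alone
- wrench: the steel wrench lying flat, 150 mm long, loose on the bench, origin at the centre of its underside; a bystander, to be left alone
- spool: the orange spool with a grey core, 60 mm across, 47 mm tall, loose on the bench, origin at the centre of its underside; a bystander, to be left alone

How it is judged:
On the way:
1. the lever is pressed all the way down (beyond 0.41 of 0.45 rad), lid open (value of joint lever above 0.41 rad and angle between lid's own z axis and vertical above 0.5 rad), for 0.2 s.
At the end, for the whole second after the job is handed in: The lever is back up (within 0.03 rad) and the lid shut (within 0.05 rad of level), and the ball knob rests in the catch tray (centre inside the tray's walls and under 48 mm above the bench, slower than 0.1 m/s) (value of joint lever below 0.03 rad and angle between lid's own z axis and vertical below 0.05 rad and x of ball_center in the frame of dispenser between -0.145 and -0.03 m and y of ball_center in the frame of dispenser between -0.045 and 0.045 m and height (world z) of ball_center below 0.048 m and linear speed of ball below 0.1 m/s); the robot touches nothing.
It fails at once if the lid is let slam: the lever comes back faster than 1.0 rad/s within the last 0.15 rad of its return (value of joint lever below 0.15 rad and velocity of joint lever below -1 rad/s).
It fails at once if the robot touches the lid instead of working it by the lever (contact force between any of the fingers, the arm and lid above 1 N).
It fails at once if the robot touches the ball knob (contact force between any of the fingers, the arm and ball above 0.5 N).
It fails at once if the ball knob is lifted or thrown out of the dispenser (height (world z) of ball_center above 0.12 m or horizontal distance between ball_center and dispenser above 0.2 m).
It fails at once if something else on the bench is moved by more than 20 mm or tipped (distance of any of red_bin, cream_bin, carton, jar, eye_bolt, wrench, spool from where it was at the start of the episode above 0.02 m or angle between any of red_bin, cream_bin, carton, jar, eye_bolt, wrench, spool's own z axis and vertical above 0.4 rad).
It also fails if it takes over 42 s, if anything falls off the work surface, if the arm or the gripper's body presses on something with over 40 N, if the wrist force passes 120 N, or if a joint passes its speed limit or range.

ROBOT

A 6-joint arm with a two-finger parallel gripper is mounted at the origin on the work surface. World frame = base frame: x ahead of the robot, y to its left, z up, the work surface at z = 0. Lengths are in m, angles in rad, forces in N, time in s.
With the tool pointing down it reaches from about 0.325 to 0.9 m from the base axis. Payload 6.1 kg.
Tool frame: the origin (TCP) lies at the very end of the fingers, on their centre line; the grasp point (between the pads) lies 19 mm behind it; z points along the fingers, y is the line along which they close (so a half turn about z gives the same grasp; the last joint's range is limited). The gripper opens to 85 mm and grips with 20 to 120 N. Pads are 22 mm wide; open, the fingers measure 114 mm over their backs; the gripper's body (76 mm by 85 mm) begins 54 mm behind the grasp point. The pads swing forward as they close: fully open they stand 13 mm farther back than shut.
Start: joints at [-0.126, 0.22, 1.526, -0, 1.395, -0.126], TCP at [0.625, -0, 0.231] pointing down, gripper open.
Joint ranges: [-2.98, 2.98], [-0.91, 2.08], [0.09, 2.57], [-1.24, 4.39], [0.2, 2.65], [-2.68, 2.68]. Speed limits (rad/s): [2.57, 2.57, 3.01, 3.14, 3.14, 3.14].

INTERFACE

Orientations are given as a rotation vector (axis times angle).
In Python, from workcell import ctrl, grab_frame, cut_out, spot_point gives the robot as it stands.
- The arm moves only by the tool play_rows, never from a script. Its argument "targets" is a list of rows, each a list of 6 numbers: the shift along the tool's x, y, z in cm, then the turn, a rotation vector about the tool's x, y, z in degrees. In form: [[dx, dy, dz, ax, ay, az], ...]. A call has 1 to 12 rows; each row is the pose to reach, as a shift and turn from the pose commanded when the call began, along the tool's axes at that moment; what a row does not reach only later rows make up. A row lasts 1/12 s, in which the tool goes at most 41.7 mm and 7.16 degrees, less where a joint would pass 70% of its speed; a pose out of reach is approached as far as the arm can. A call with a gripper value outside its range is refused whole. "gripper" is the closure in counts, from 0 (fully open) to 255 (shut), set as the call begins (left out, the last holds). The fingers move at their own pace and stop on an object; "squeeze" is the grip in N (left out, the last holds). Time passes only in rows, so rows that repeat a pose let the fingers close. It gives the time, the measured TCP pose, the force, the opening and the grip force at its end, in the units of the state.
- ctrl.get_state(): the state, without advancing time (a new reading comes with each control period).
- grab_frame(name): name is "scene" or "side" or "wrist"; returns a dict with "image" (384x512x3 uint8, red, green, blue), "z_map" (384x512 float32, m along the optical axis (not along the pixel's ray), 0 where there is no reading), "fx", "fy", "cx", "cy" (pixels), "distortion" ([k1, k2, p1, p2, k3] as OpenCV has them; the pictures are not rectified), "rvec" (rotation vector, rad) and "tvec" (3), from world to camera coordinates, as OpenCV has them. Camera axes: x right, y down, z forward; pixel columns grow to the right and rows downward; lengths in m; the calibration is good to about 2 mm. A picture is of the moment at which its call begins.
- ctrl.close_job(): hands the job in; it is judged then, once.
Trained networks look in a picture, given as the dict that the camera call returned (one of the last four; its "shot" number tells which), for a name from the list of things; names that differ only in an ending like _2 or _b are one class to them, and where a whole thing is asked for, a point or a joint stands for the part that bears it (a point fixed in the world has none). Each returns a list of dicts, best first, with "p" (0 to 1); they miss things now and then, are a little off and sometimes report something else, mostly with a low value. They report only what shows in the picture. A call takes as long as a camera call.
- cut_out(picture, name): "region" (384x512 bool, what is visible of it) and "box" ([left, top, right, bottom] in pixels, round what is visible of it).
- spot_point(picture, name): "centre" ([column, row] in pixels: a listed point, or the origin of a listed thing).
The state is a dict: "t": time; "joint_positions": joint angles; "qd": joint speeds; "effort": joint torques, N m; "tcp_pos": TCP position; "tool_rot": TCP orientation; "contact_force": force on the tool from outside, world axes, zero at the start; "moment": the same for the moment, N m; "width": finger opening in m; "grip_force": force on a finger pad.
Only numpy, scipy, OpenCV 4.12 (cv2) and the standard library are available. Lean on these libraries where they do the work, as an engineer would, in place of code of your own. Each camera call takes 0.05 s, during which the arm holds its last target. There are 200 camera calls.

## Working session

There is one attempt and no reset: what is moved stays moved. The work goes in short steps, Python scripts to look and compute and a tool call to move; the robot and the scene stay as the last step left them, time stands still between calls to the robot, and variables do not carry over. Pictures are saved under pics/ and viewed, at most 10 in all, crops included, and the job is handed in when it is done.

Besides the shell and the picture viewer there is one more tool, called after "Request:" as name(argument=value, ...) on one line, values as JSON. play_rows: Moves the arm, as the interface text tells. Its arguments: {"type":"object","properties":{"targets":{"type":"array"},"gripper":{"type":"number"},"squeeze":{"type":"number"}},"required":["targets"]}

```bash
mkdir -p pics; cat > h.py <<'E'
import numpy as np, cv2
from workcell import ctrl, grab_frame, cut_out, spot_point
def ray(f,uv):
    K=np.array([[f['fx'],0,f['cx']],[0,f['fy'],f['cy']],[0,0,1.]])
    n=cv2.undistortPoints(np.array([[uv]],float),K,np.array(f['distortion'],float))[0,0]
    R=cv2.Rodrigues(np.array(f['rvec'],float))[0]; t=np.array(f['tvec'],float).ravel()
    return -R.T@t, R.T@np.array([n[0],n[1],1.])
def depthpt(f,uv):
    c,d=ray(f,uv); u,v=int(round(uv[0])),int(round(uv[1]))
    z=f['z_map'][max(v-1,0):v+2,max(u-1,0):u+2]; z=z[z>0]
    return c+d*np.median(z) if len(z) else None
def tri(a,b):
    (c1,d1),(c2,d2)=a,b
    s=np.linalg.lstsq(np.c_[d1,-d2],c2-c1,rcond=None)[0]
    p,q=c1+s[0]*d1,c2+s[1]*d2
    return (p+q)/2,np.linalg.norm(p-q)
E
python3 - <<'E'
from h import *
np.set_printoptions(precision=4,suppress=True)
F={n:grab_frame(n) for n in('scene','side')}
r={}
for n,f in F.items():
    cv2.imwrite(f'pics/{n}0.png',f['image'][:,:,::-1])
    for o in('lever_pad','dispenser','ball_center','lid','tray_floor'):
        s=spot_point(f,o)
        if s: r[n,o]=ray(f,s[0]['centre']); print(n,o,s[0],depthpt(f,s[0]['centre']))
for o in('lever_pad','dispenser','ball_center','lid','tray_floor'):
    if ('scene',o) in r and ('side',o) in r: print(o,*tri(r['scene',o],r['side',o]))
print(ctrl.get_state())
E
```

```text
scene lever_pad {'centre': [239.6, 163.7], 'p': 0.62} [0.5618 0.0457 0.1477]
scene dispenser {'centre': [291.0, 225.5], 'p': 0.84} [0.7622 0.1735 0.1295]
scene ball_center {'centre': [275.9, 181.7], 'p': 0.36} [0.5014 0.1449 0.045 ]
scene lid {'centre': [322.1, 229.4], 'p': 0.63} [0.7713 0.2412 0.1302]
scene tray_floor {'centre': [281.8, 202.3], 'p': 0.56} [0.6779 0.1547 0.1225]
side lever_pad {'centre': [243.1, 195.9], 'p': 0.79} [0.5612 0.025  0.1504]
side dispenser {'centre': [263.1, 202.2], 'p': 0.73} [0.6268 0.135  0.0474]
side lid {'centre': [304.2, 159.9], 'p': 0.67} [0.7671 0.2392 0.132 ]
side tray_floor {'centre': [239.8, 205.8], 'p': 0.83} [0.5545 0.11   0.0557]
lever_pad [0.5597 0.0433 0.1419] 0.008213925205712921
dispenser [0.6345 0.1884 0.0059] 0.005314518013377756
lid [0.7687 0.2423 0.1291] 0.002563454214084135
tray_floor [0.5564 0.1631 0.016 ] 0.001021517444379414
{'t': 0.6, 'joint_positions': array([-0.1261,  0.2204,  1.5265, -0.    ,  1.3947, -0.1261]), 'qd': array([ 0.0006,  0.0004,  0.0016,  0.0003,  0.001 , -0.0005]), 'effort': array([ -0.0007, -49.6528, -38.9513,  -0.0002,   0.0012,  -0.    ]), 'tcp_pos': array([ 0.625 , -0.    ,  0.2313]), 'tool_rot': array([-2.2215, -2.2214,  0.    ]), 'contact_force': array([ 0.1206,  0.5402, -0.1443]), 'moment': array([ 0.0111,  0.0223, -0.0232]), 'grip_force': 0.0, 'width': 0.08513867011000983}
```

View pics/scene0.png

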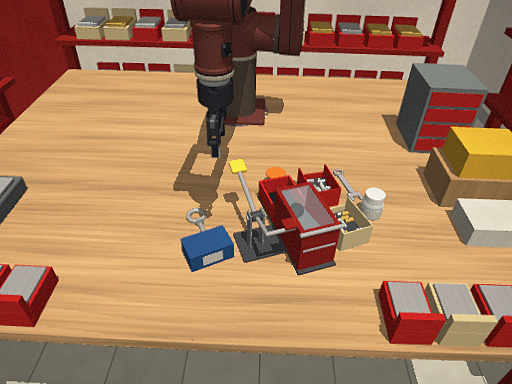

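View pics/side0.png

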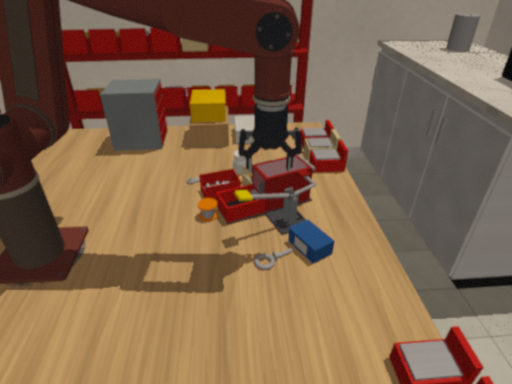

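The scene view shows the yellow pad at about (239,165) and the side view at about (243,196). It is clear of the other objects, and the dispenser is yawed about 0.36 rad. I'll segment the pad to confirm its position.

```bash
python3 - <<'E'
from h import *
np.set_printoptions(precision=4,suppress=True)
rr=[]
for n in('scene','side'):
    f=grab_frame(n); m=cut_out(f,'lever_pad')
    h=cv2.cvtColor(f['image'],cv2.COLOR_RGB2HSV)
    y=(h[...,0]>22)&(h[...,0]<35)&(h[...,1]>180)&(h[...,2]>150)
    s=spot_point(f,'lever_pad')[0]['centre']
    g=np.zeros_like(y);g[int(s[1])-16:int(s[1])+16,int(s[0])-18:int(s[0])+18]=1
    v,u=np.nonzero(y&g); P=np.array([depthpt(f,(a,b)) for a,b in zip(u,v)])
    T=P[P[:,2]>.138]
    print(n,len(P),(u.mean(),v.mean()),'all',np.median(P,0),'top',T.mean(0),T.min(0),T.max(0))
    rr.append(ray(f,(u.mean(),v.mean())))
print(tri(*rr))
E
```

```text
scene 114 (np.float64(236.93859649122808), np.float64(165.57894736842104)) all [0.5674 0.0387 0.1459] top [0.5655 0.0386 0.1457] [0.5449 0.0177 0.1387] [0.584  0.0628 0.1509]
side 114 (np.float64(243.28947368421052), np.float64(194.14912280701753)) all [0.5628 0.0365 0.148 ] top [0.5618 0.0348 0.148 ] [0.5405 0.0165 0.1414] [0.5824 0.0536 0.1519]
(array([0.5633, 0.0397, 0.1442]), np.float64(0.0031470985499851304))
```

The pad centre is about (0.563, 0.039, 0.147), which matches its expected place and height. Next I close the gripper and go above it.

Request:
play_rows(targets=[[1.3, -2, 0, 0, 0, 0], [2.6, -4, 0, 0, 0, 0], [3.9, -6.2, 0, 0, 0, 0], [3.9, -6.2, 2, 0, 0, 0], [3.9, -6.2, 4, 0, 0, 0], [3.9, -6.2, 5, 0, 0, 0], [3.9, -6.2, 5, 0, 0, 0], [3.9, -6.2, 5, 0, 0, 0], [3.9, -6.2, 5, 0, 0, 0], [3.9, -6.2, 5, 0, 0, 0]], gripper=255)

```text
t: 1.73
tcp_pos: [0.564, 0.0388, 0.1827]
tool_rot: [2.221, 2.22, 0.002]
contact_force: [-0.1, -0.2, -0.0]
width: -0.0003
grip_force: 0.0
```

```bash
python3 - <<'E'
from h import *
fs=[grab_frame(n) for n in('wrist','side')]
cv2.imwrite('pics/c1.png',np.hstack([cv2.resize(fs[0]['image'],(400,300)),cv2.resize(fs[1]['image'][120:270,150:350],(400,300))])[:,:,::-1])
s=spot_point(fs[0],'lever_pad')
print(s[:1], s and depthpt(fs[0],s[0]['centre']),ctrl.get_state()['width'])
E
```

```text
[{'centre': [256.4, 219.3], 'p': 0.73}] [0.56569351 0.039232   0.14883187] 0.00015834717927542524
```

View pics/c1.png

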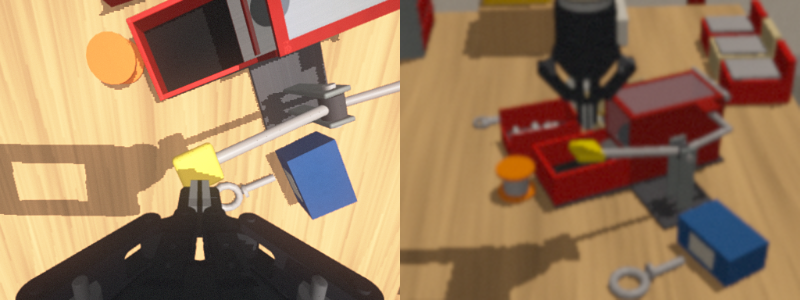

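The wrist view shows the closed fingertips over the yellow pad at about (200,165), and the side view shows the path below is clear. Now I press.

Request:
play_rows(targets=[[0, 0, 1, 0, 0, 0], [0, 0, 2, 0, 0, 0], [0, 0, 3, 0, 0, 0], [0, 0, 3.8, 0, 0, 0], [0, 0, 4.6, 0, 0, 0], [0, 0, 5.4, 0, 0, 0], [0, 0, 6.2, 0, 0, 0], [0, 0, 7, 0, 0, 0], [0, 0, 7.8, 0, 0, 0], [0, 0, 8.6, 0, 0, 0], [0, 0, 9.2, 0, 0, 0], [0, 0, 9.6, 0, 0, 0]])

```text
t: 2.88
tcp_pos: [0.563, 0.039, 0.0846]
tool_rot: [2.222, 2.221, 0.0]
contact_force: [-0.6, -0.4, 6.3]
width: 0.0
grip_force: 3.0
```

Request:
play_rows(targets=[[0, 0, 0.2, 0, 0, 0], [0, 0, 0.4, 0, 0, 0], [0, 0, 0.6, 0, 0, 0], [0, 0, 0.7, 0, 0, 0]])

```text
t: 3.22
tcp_pos: [0.5639, 0.0391, 0.0803]
tool_rot: [2.221, 2.221, 0.002]
contact_force: [-8.5, -0.2, 23.6]
width: 0.0001
grip_force: 12.3
```

The force rose to 24 N, so the lever is at its stop. I hold it there and check the ball.

Request:
play_rows(targets=[[0, 0, 0, 0, 0, 0], [0, 0, 0, 0, 0, 0], [0, 0, 0, 0, 0, 0], [0, 0, 0, 0, 0, 0], [0, 0, 0, 0, 0, 0], [0, 0, 0, 0, 0, 0], [0, 0, 0, 0, 0, 0], [0, 0, 0, 0, 0, 0], [0, 0, 0, 0, 0, 0], [0, 0, 0, 0, 0, 0], [0, 0, 0, 0, 0, 0], [0, 0, 0, 0, 0, 0]])

```text
t: 4.22
tcp_pos: [0.5638, 0.0391, 0.0804]
tool_rot: [2.221, 2.221, 0.002]
contact_force: [-6.8, 0.1, 17.2]
width: 0.0001
grip_force: 9.5
```

```bash
python3 - <<'E'
from h import *
fs=[grab_frame(n) for n in('wrist','side')]
cv2.imwrite('pics/c2.png',np.hstack([cv2.resize(fs[0]['image'],(400,300)),cv2.resize(fs[1]['image'][120:270,150:350],(400,300))])[:,:,::-1])
for f in fs:
    s=spot_point(f,'ball_center'); print(s[:1], s and depthpt(f,s[0]['centre']))
E
```

```text
[{'centre': [188.5, 48.1], 'p': 0.91}] [0.52700282 0.1480764  0.05379823]
[{'centre': [232.8, 200.6], 'p': 0.63}] [0.53373476 0.02648554 0.13541945]
```

View pics/c2.png

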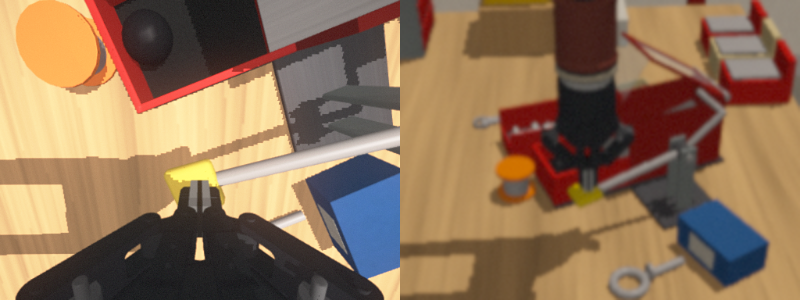

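The wrist view shows the ball in the tray at about (148,38), and the side view shows the lid open. I ease the lever up slowly.

Request:
play_rows(targets=[[0, 0, -0.2, 0, 0, 0], [0, 0, -0.5, 0, 0, 0], [0, 0, -0.8, 0, 0, 0], [0, 0, -1.1, 0, 0, 0], [0, 0, -1.4, 0, 0, 0], [0, 0, -1.7, 0, 0, 0], [0, 0, -2, 0, 0, 0], [0, 0, -2.3, 0, 0, 0], [0, 0, -2.6, 0, 0, 0], [0, 0, -2.9, 0, 0, 0], [0, 0, -3.2, 0, 0, 0], [0, 0, -3.5, 0, 0, 0]])

```text
t: 5.42
tcp_pos: [0.5629, 0.0389, 0.1133]
tool_rot: [-2.221, -2.221, 0.0]
contact_force: [-0.8, -0.6, 4.8]
width: 0.0004
grip_force: 2.3
```

Request:
play_rows(targets=[[0, 0, -0.2, 0, 0, 0], [0, 0, -0.4, 0, 0, 0], [0, 0, -0.6, 0, 0, 0], [0, 0, -0.8, 0, 0, 0], [0, 0, -1, 0, 0, 0], [0, 0, -1.2, 0, 0, 0], [0, 0, -1.4, 0, 0, 0], [0, 0, -1.6, 0, 0, 0], [0, 0, -1.8, 0, 0, 0], [0, 0, -2, 0, 0, 0], [0, 0, -2.2, 0, 0, 0], [0, 0, -2.4, 0, 0, 0]])

```text
t: 6.42
tcp_pos: [0.563, 0.039, 0.1374]
tool_rot: [-2.221, -2.221, 0.0]
contact_force: [3.1, 0.1, 4.0]
width: -0.0001
grip_force: 1.9
```

Request:
play_rows(targets=[[0, 0, -0.2, 0, 0, 0], [0, 0, -0.4, 0, 0, 0], [0, 0, -0.6, 0, 0, 0], [0, 0, -0.8, 0, 0, 0], [0, 0, -1, 0, 0, 0], [0, 0, -1.2, 0, 0, 0], [0, 0, -1.4, 0, 0, 0], [0, 0, -1.6, 0, 0, 0], [0, 0, -1.8, 0, 0, 0], [0, 0, -2, 0, 0, 0], [0, 0, -2.2, 0, 0, 0], [0, 0, -2.4, 0, 0, 0]])

```text
t: 7.42
tcp_pos: [0.5626, 0.039, 0.1611]
tool_rot: [-2.221, -2.221, 0.001]
contact_force: [-0.0, -0.5, 0.1]
width: 0.0
grip_force: 0.0
```

Request:
play_rows(targets=[[0, 0, -1, 0, 0, 0], [0, 0, -2.5, 0, 0, 0], [0, 0, -4, 0, 0, 0], [0, 0, -5.5, 0, 0, 0], [0, 0, -7, 0, 0, 0], [0, 0, -7, 0, 0, 0], [0, 0, -7, 0, 0, 0], [0, 0, -7, 0, 0, 0]])

```text
t: 8.08
tcp_pos: [0.5626, 0.039, 0.2307]
tool_rot: [-2.221, -2.221, 0.001]
contact_force: [0.3, 0.1, 0.1]
width: 0.0003
grip_force: 0.0
```

```bash
python3 - <<'E'
from h import *
fs=[grab_frame(n) for n in('wrist','side')]
cv2.imwrite('pics/c3.png',np.hstack([cv2.resize(fs[0]['image'],(400,300)),cv2.resize(fs[1]['image'][120:270,150:350],(400,300))])[:,:,::-1])
for o in('ball_center','lever_pad'):
    s=spot_point(fs[0],o); print(o,s[:1], s and depthpt(fs[0],s[0]['centre']))
E
```

```text
ball_center [{'centre': [219.5, 72.8], 'p': 0.56}] [0.52445861 0.1496028  0.05400649]
lever_pad [{'centre': [258.1, 193.3], 'p': 0.85}] [0.56590678 0.04277758 0.14849835]
```

View pics/c3.png

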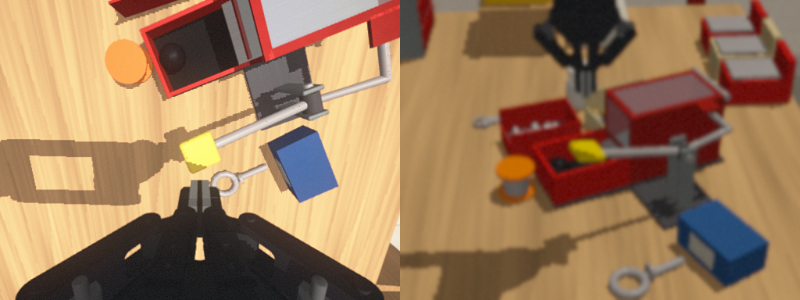

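The ball is in the tray at about (172,57) in the wrist view. The lid is shut, the pad is back at 148 mm and the tool is clear.

```bash
python3 -c "
from workcell import ctrl
print(ctrl.close_job())"
```

```text
the job is handed in; nothing more can be done
None
```

I pressed the lever to its stop, the ball knob rolled out into the tray, and I eased the lever back up until the lid shut, moved clear and handed the job in; the hand-in returned no verdict.

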